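Wedge the rocking drawer cabinet

TASK

The small steel drawer cabinet on the bench rocks because one of its four feet is too short. First press its top down over the short foot to feel it rock, then let go and push the wooden wedge along the bench, thin end first, under that foot until it is snug, and press the same spot again: if it still rocks, push the wedge in further. Finish while still pressing down firmly (about 10 N) on the top over that foot, with the cabinet no longer rocking; grip, lift and carry nothing, do not shove the cabinet about, and leave the other things where they are.

Things in the scene. Friction and masses are not known exactly. Their poses are not given: they have to be found in the camera images.
- cabinet: Loose grey steel drawer cabinet, 2 to 3 kg, 190 mm (x) by 250 mm (y), case from 30 to 95 mm above the bench, flat top, drawers on its +x side. Four round rubber feet 22 mm across at x +-75, y +-105 mm. Origin: on the bench under its middle, z up. Stands level on three feet; the +x, +y foot is short, clear of the bench. A side push of over about 10 N slides it.
- short_foot (a point): Lowest point of the short foot's rubber dome (radius 11 mm), under the cabinet's +x, +y corner, 20 mm in from both faces. It hangs 6 to 11 mm above the bench while the cabinet stands level; how much differs each time.
- press_spot (a point): Point on the cabinet's top (95 mm above the bench when level) straight above the short foot, 20 mm in from two edges. While nothing is under the foot, about 3 to 8 N straight down here slowly tips the cabinet until the foot meets the bench.
- wedge: Loose wooden wedge, 90 g, 140 mm long (x), 50 mm wide (y), lying flat: 2 mm thick at its -x end, rising to 25 mm at +x (square end face). Origin: middle of its underside. Starts with its thin end 15 to 45 mm short of the foot, pointing at it along the cabinet's -y (within 0.12 rad, 10 mm). Snug with 24 to 55 mm of it past the foot: then resists with over 3 N, held by friction.
- offcut: Bystander: rectangular wood offcut 85 x 45 x 28 mm lying beside the wedge on the side of the cabinet's -x. Origin: centre of its underside.
- fitting: Bystander: brass pipe fitting, 34 mm across, 34 mm high, standing beside the wedge on the side of the cabinet's +x. Origin: centre of its underside.
- tin: Bystander: small aluminium tin, 54 mm across, 44 mm high, standing on the cabinet's top near the corner opposite the short foot; it may stay there. Origin: centre of its underside.
- screwdriver: Bystander: screwdriver lying on the bench beyond the cabinet's drawers. Origin: under its middle.
- hammer: Bystander: hammer lying on the bench to the right of the cabinet. Origin: under its middle.
- wrench: Bystander: wrench lying on the bench to the left, nearer the robot. Origin: under its middle.
- jar: Bystander: lidded glass jar, 70 mm across, 90 mm high, standing at the far right. Origin: centre of its underside.
Things that resemble listed ones, but are neither listed nor needed, are in the scene too. Leave any black, purple or white look-alike of the wedge alone.

How it is judged:
On the way, in this order (a step that is already met when the one before it is completed fails the run):
1. the top is pressed over the short foot and the cabinet is felt to rock (contact force between the fingers and cabinet above 1 N and angle between cabinet's own z axis and vertical above 0.03 rad), for 0.05 s.
2. the cabinet is let go and the wedge's thin end has been pushed under the short foot (contact force between the fingers and cabinet below 0.5 N and x of short_foot in the frame of wedge above -0.065 m and y of short_foot in the frame of wedge between -0.023 and 0.023 m), for 0.2 s.
At the end, for the whole second after the job is handed in: The fingers still press the cabinet with 3 to 40 N, its short foot bears on the wedge with over 2 N, within 23 mm of the wedge's centre line; the cabinet is within 0.016 rad of level (2 mm at the corner) and 30 mm of its start, all at rest, fingers off the wedge (contact force between the fingers and cabinet between 3 and 40 N and contact force between wedge and cabinet above 2 N and contact force between the fingers and wedge below 0.5 N and angle between cabinet's own z axis and vertical below 0.016 rad and x of short_foot in the frame of wedge between -0.065 and 0.065 m and y of short_foot in the frame of wedge between -0.023 and 0.023 m and distance of cabinet from where it was at the start of the episode below 0.03 m and linear speed of each of cabinet, wedge below 0.02 m/s); the arm keeps its last pose, push and grip.
It fails at once if the wedge is lifted or tipped up (height (world z) of wedge above 0.015 m or angle between wedge's own z axis and vertical above 0.2 rad).
It fails at once if the fingers straddle the wedge to grip it (x of the grasp point in the frame of wedge between 0 and 0.06 m and y of the grasp point in the frame of wedge between -0.02 and 0.02 m and z of the grasp point in the frame of wedge below 0.026 m).
It fails at once if the cabinet is lifted, tipped over or shoved away (height (world z) of cabinet above 0.02 m or angle between cabinet's own z axis and vertical above 0.2 rad or distance of cabinet from where it was at the start of the episode above 0.05 m).
It fails at once if a bystander is disturbed (distance of any of offcut, fitting, screwdriver, hammer, wrench, jar from where it was at the start of the episode above 0.04 m or distance of tin from where it was at the start of the episode above 0.05 m).
It also fails if it takes over 54 s, if anything falls off the work surface, if the arm or the gripper's body presses on something with over 40 N, if the wrist force passes 120 N, or if a joint passes its speed limit or range.

ROBOT

A 7-joint arm with a two-finger parallel gripper is mounted at the origin on the work surface. World frame = base frame: x ahead of the robot, y to its left, z up, the work surface at z = 0. Lengths are in m, angles in rad, forces in N, time in s.
With the tool pointing down it reaches from about 0.425 to 0.95 m from the base axis. Payload 4.7 kg.
Tool frame: the origin (TCP) lies on the centre line of the jaws, within the pads' length; the fingertips stand 19 mm ahead of it and the grasp point (between the pads) is the TCP (r.tips_ahead is the distance from the TCP to the fingertips, in m); z points along the fingers, y is the line along which they close (so a half turn about z gives the same grasp; the last joint's range is limited). The gripper opens to 85 mm and grips with 20 to 120 N. Pads are 22 mm wide; open, the fingers measure 114 mm over their backs; the gripper's body (76 mm by 85 mm) begins 54 mm behind the grasp point. The pads swing forward as they close: fully open they stand 13 mm farther back than shut.
Start: joints at [-1.261, 0.469, -0.049, 1.532, 0.024, 1.141, -0.082], TCP at [0.224, 0.637, 0.25] pointing down, gripper open.
Joint ranges: [-2.59, 2.59], [-0.33, 1.99], [-1.39, 1.29], [0.1, 2.45], [-1.04, 4.18], [0.21, 1.99], [-2.66, 2.66]. Speed limits (rad/s): [2.57, 2.57, 3.14, 3.14, 3.14, 3.14, 3.14].

INTERFACE

Orientations are given as a 3x3 rotation matrix whose columns are the frame's x, y, z axes.
In Python, from station import r gives the robot as it stands. The module is installed in compiled form; this text tells all that it offers.
- The arm moves only by the shell command python3 -m handwheel 'ROWS'. ROWS is text: rows parted by semicolons, each of 7 numbers parted by spaces: the shift along the tool's x, y, z in cm, then the turn, a rotation vector about the tool's x, y, z in degrees, then the finger opening in cm, from 0 to 8.54. In form: dx dy dz ax ay az grip; .... A call has 1 to 5 rows; each row is the pose to reach, as a shift and turn from the pose commanded when the call began, along the tool's axes at that moment; what a row does not reach only later rows make up. A row lasts 1/8 s, in which the tool goes at most 62.5 mm and 10.7 degrees, less where a joint would pass 70% of its speed; a pose out of reach is approached as far as the arm can. A call with a gripper value outside its range is refused whole. The fingers move at their own pace and stop on an object; the grip force is fixed at half the most. Time passes only in rows, so rows that repeat a pose let the fingers close. It gives the time, the measured TCP pose, the force, the opening and the grip force at its end, in the units of the state.
- r.get_state(): the state, without advancing time (a new reading comes with each control period).
- r.camera(name): name is "side" or "top"; returns a dict with "frame" (384x512x3 uint8, red, green, blue), "fovy" (degrees; the focal length in pixels is half the picture's height over the tangent of half this angle, whatever the lens; pixels are square), "cx", "cy" (the principal point, pixels), "view" (4x4, takes a point from world to camera coordinates). Camera axes: x right, y up, looking along -z (the intrinsics and any distortion apply to the point x, -y, -z); pixel columns grow to the right and rows downward; lengths in m; the calibration is good to about 2 mm. A picture is of the moment at which its call begins. There is no depth.
- r.sign_off(): hands the job in; it is judged then, once.
Trained networks look in the newest picture that a camera, given by its name, has taken for a name from the list of things; names that differ only in an ending like _2 or _b are one class to them, and where a whole thing is asked for, a point or a joint stands for the part that bears it (a point fixed in the world has none). Each returns a list of dicts, best first, with "p" (0 to 1); they miss things now and then, are a little off and sometimes report something else, mostly with a low value. They report only what shows in the picture. A call takes as long as a camera call. They do not tell look-alikes from the thing itself.
- r.outline_of(thing, camera): "pixels" (384x512 bool, what is visible of it) and "bbox" ([left, top, width, height] in pixels, round what is visible of it).
The state is a dict: "time": time; "joints": joint angles; "joint_vel": joint speeds; "effort": joint torques, N m; "eef_pos": TCP position; "eef_rot": TCP orientation; "wrist_force": force on the tool from outside, world axes, zero at the start; "wrist_torque": the same for the moment, N m; "gripper_width": opening from 0.0 (shut) to 1.0 (fully open); "grip_force": force on a finger pad.
Only numpy, scipy, OpenCV 4.12 (cv2) and the standard library are available. Lean on these libraries where they do the work, as an engineer would, in place of code of your own. Each camera call takes 0.05 s, during which the arm holds its last target. There are 200 camera calls.

## Working session

There is one attempt and no reset: what is moved stays moved. The work goes in short steps, Python scripts to look and compute and a shell command to move; the robot and the scene stay as the last step left them, time stands still between calls to the robot, and variables do not carry over. Pictures are saved under pics/ and viewed, at most 10 in all, crops included, and the job is handed in when it is done.

```bash
mkdir -p pics; cat > h.py <<'E'
import numpy as np, cv2
from station import r
def snap(n,f=None):
    c=r.camera(n)
    if f: cv2.imwrite('pics/'+f,c['frame'][:,:,::-1])
    return c
def foc(c): return 192/np.tan(np.radians(c['fovy'])/2)
def ray(c,u,v,z):
    f=foc(c); V=c['view']; R=V[:3,:3]; o=-R.T@V[:3,3]
    d=R.T@np.array([(u-c['cx'])/f,-(v-c['cy'])/f,-1]); return o+d*(z-o[2])/d[2]
def proj(c,p):
    f=foc(c); q=c['view']@np.append(p,1); return np.array([c['cx']+f*q[0]/-q[2],c['cy']-f*q[1]/-q[2]])
E
python3 - <<'E'
from h import *
np.set_printoptions(precision=3,suppress=True)
for n in ('top','side'):
    c=snap(n,n+'0.png'); print(n,[k for k in c],c['fovy'],c['cx'],c['cy']); print(c['view'])
    for t in ('cabinet','wedge','offcut','fitting','tin'):
        for o in r.outline_of(t,n)[:4]: print(t,round(o['p'],2),o['bbox'])
s=r.get_state(); print(s['eef_pos'],s['eef_rot'],s['time'],s['gripper_width'])
E
```

```text
top ['frame', 'fovy', 'cx', 'cy', 'view'] 47.666555249234236 255.03170272951667 201.75146650614585
[[ 0.027 -1.     0.016 -0.052]
 [ 0.989  0.029  0.146 -0.575]
 [-0.146  0.012  0.989 -1.515]
 [ 0.     0.     0.     1.   ]]
wedge 0.97 [138.4, 132.1, 28.2, 45.3]
wedge 0.88 [236.9, 118.7, 36.8, 27.3]
wedge 0.73 [187.3, 131.7, 33.3, 37.8]
wedge 0.62 [205.8, 182.5, 38.4, 17.2]
offcut 0.88 [208.6, 219.7, 23.9, 13.1]
offcut 0.24 [286.3, 217.8, 19.0, 22.0]
fitting 0.55 [236.0, 162.0, 9.6, 7.3]
tin 0.61 [287.9, 221.2, 17.2, 15.3]
side ['frame', 'fovy', 'cx', 'cy', 'view'] 48.051768742408775 249.67149434930448 192.1460857278727
[[ 0.899 -0.438  0.    -0.524]
 [ 0.252  0.518  0.818 -0.189]
 [-0.358 -0.735  0.576 -1.154]
 [ 0.     0.     0.     1.   ]]
cabinet 0.83 [202.9, 183.4, 89.5, 81.0]
wedge 0.98 [255.7, 156.3, 38.2, 17.0]
wedge 0.95 [302.8, 174.1, 43.4, 26.6]
wedge 0.65 [230.0, 137.3, 38.9, 16.1]
wedge 0.62 [236.9, 171.9, 14.0, 11.0]
offcut 0.51 [203.9, 182.1, 12.6, 5.6]
fitting 0.59 [300.8, 221.1, 13.8, 36.0]
fitting 0.5 [273.7, 183.1, 10.2, 8.6]
tin 0.83 [230.7, 204.9, 22.8, 25.1]
[0.224 0.637 0.25 ] [[-0.943  0.332  0.   ]
 [ 0.332  0.943  0.   ]
 [ 0.     0.    -1.   ]] 0.6 1.0024364336152116
```

```bash
python3 - <<'E'
import cv2
a=cv2.imread('pics/top0.png')[90:290,110:360]; cv2.imwrite('pics/top0c.png',cv2.resize(a,None,fx=3,fy=3,interpolation=2))
a=cv2.imread('pics/side0.png')[110:290,170:390]; cv2.imwrite('pics/side0c.png',cv2.resize(a,None,fx=3.3,fy=3.3,interpolation=2))
E
```

```text
(no output)
```

View pics/top0c.png

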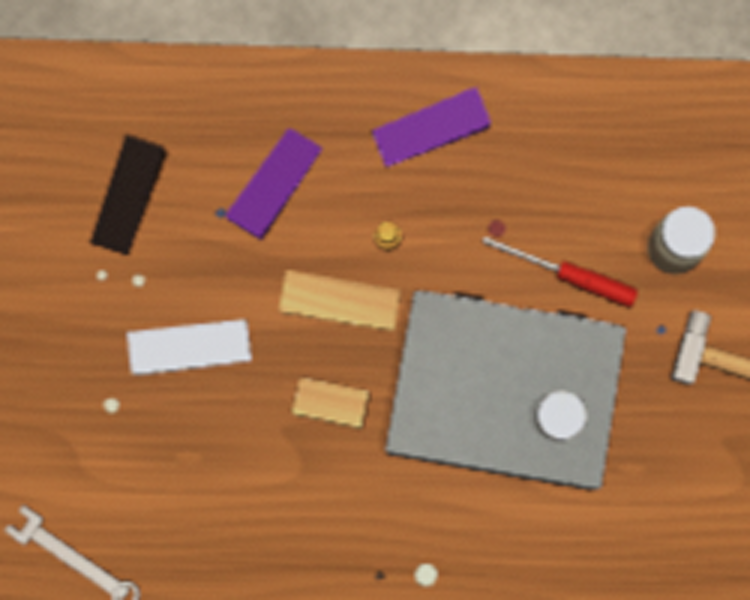

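View pics/side0c.png

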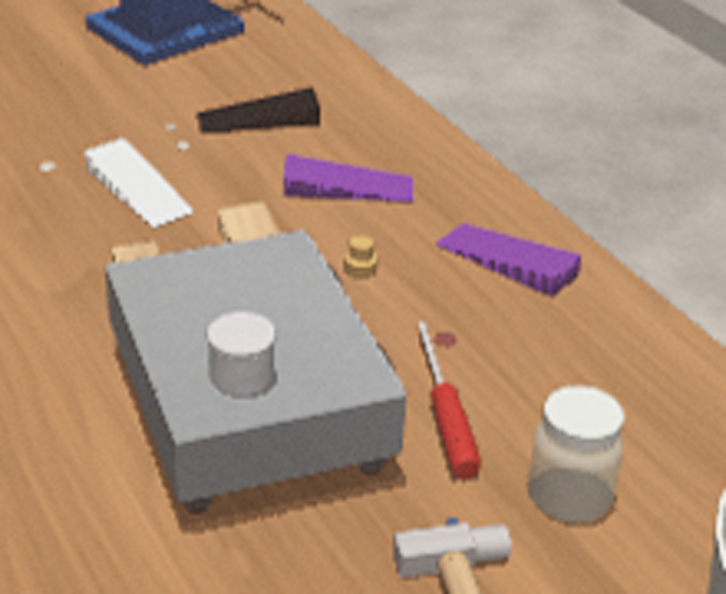

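The top view shows the cabinet with crop corners (413,291), (625,325), (603,488) and (388,453), so the short foot is at its upper-left corner. The wooden wedge spans about (281–400, 270–330), with the offcut below it at (331,402) and the fitting above it at (388,236). The side view agrees: the wedge sits behind the cabinet and its -x (thin) end points at it.

```bash
cat > meas.py <<'E'
from h import *
np.set_printoptions(precision=4,suppress=True)
from scipy.optimize import least_squares
c=snap('top')
s=lambda P:[(110+(x+.5)/3-.5,90+(y+.5)/3-.5) for x,y in P]
cab=s([(413,291),(625,325),(603,488),(388,453)])
loc=np.array([(.095,.125),(.095,-.125),(-.095,-.125),(-.095,.125)])
def T(q,p): 
    ca,sa=np.cos(q[2]),np.sin(q[2]); return np.array([q[0]+ca*p[0]-sa*p[1],q[1]+sa*p[0]+ca*p[1]])
P=np.array([ray(c,*u,.095)[:2] for u in cab])
print('cab corners',P, np.linalg.norm(P[0]-P[1]),np.linalg.norm(P[1]-P[2]))
q=least_squares(lambda q:np.ravel([T(q,l)-p for l,p in zip(loc,P)]),[*P.mean(0),0]).x
print('cab',q,'press',T(q,(.075,.105)))
# wedge: crop order thick-up, thin-up, thin-low, thick-low
w=s([(288,270),(400,290),(394,329),(280,311)])
z=[.025,.002,.002,.025]
W=np.array([ray(c,*u,zz)[:2] for u,zz in zip(w,z)]); print('wedge',W,np.linalg.norm(W[0]-W[1]),np.linalg.norm(W[1]-W[2]))
a=(W[1]+W[2])/2;b=(W[0]+W[3])/2; print('thin',a,'thick',b,'dir',np.arctan2(*(a-b)[::-1]), 'cab -y dir',q[2]-np.pi/2)
for n,u,zz in (('fit',(388,236),.03),('off',(331,402),.028),('tin',(562,414),.139)): 
    print(n,ray(c,*s([u])[0],zz))
V=c['view'];print('cam',-V[:3,:3].T@V[:3,3])
E
python3 meas.py
```

```text
cab corners [[ 0.6204 -0.0075]
 [ 0.5877 -0.2541]
 [ 0.3993 -0.2301]
 [ 0.4322  0.0154]] 0.2487469135561056 0.189872001794064
cab [ 0.5099 -0.119  -0.1293] press [ 0.5978 -0.0246]
wedge [[0.6545 0.1456]
 [0.6381 0.0092]
 [0.5893 0.0151]
 [0.6038 0.1531]] 0.13736020396205179 0.0491524922503793
thin [0.6137 0.0122] thick [0.6292 0.1493] dir -1.6828244426940266 cab -y dir -1.7000759639054772
fit [0.6993 0.0254 0.03  ]
off [0.4949 0.087  0.028 ]
tin [ 0.4784 -0.1775  0.139 ]
cam [ 0.3483 -0.0179  1.5836]
```

```bash
cat > go.py <<'E'
import sys; from h import *
from scipy.spatial.transform import Rotation as Ro
s=r.get_state(); R=s['eef_rot']; p=s['eef_pos']
x,y,z,yaw=map(float,sys.argv[1:5])   # target TCP, angle (deg) of tool x in world
d=R.T@(np.array([x,y,z])-p)*100; a=np.radians(yaw)
G=np.array([[np.cos(a),np.sin(a),0],[np.sin(a),-np.cos(a),0],[0,0,-1]])
print('t',round(s['time'],2),'p',p.round(4),'F',s['wrist_force'].round(2),'w',round(float(s['gripper_width']),3),'tips',r.tips_ahead)
print('row',d.round(2),np.degrees(Ro.from_matrix(R.T@G).as_rotvec()).round(1))
E
python3 -m handwheel '-57.2 -50 0 0 0 0 0;-57.2 -50 0 0 0 0 0;-57.2 -50 0 0 0 0 0;-57.2 -50 0 0 0 0 0;-57.2 -50 0 0 0 0 0'
python3 go.py 0.598 -0.025 0.2 83.6
```

```text
time: 1.27
eef_pos: [0.3788, 0.3627, 0.2507]
eef_rot: [[-0.943, 0.332, 0.001], [0.332, 0.943, 0.001], [-0.0, 0.001, -1.0]]
wrist_force: [1.1, -0.5, 0.0]
gripper_width: 0.001
grip_force: 0.0
t 1.27 p [0.3788 0.3627 0.2507] F [ 1.13 -0.54  0.03] w 0.001 tips 0.019
row [-33.56 -29.28   5.05] [ 0.1 -0.  77. ]
```

```bash
python3 -m handwheel '-33.5 -29.3 5 0 0 50 0;-33.5 -29.3 5 0 0 50 0;-33.5 -29.3 5 0 0 50 0;-33.5 -29.3 5 0 0 50 0;-33.5 -29.3 5 0 0 50 0' >/dev/null
python3 go.py 0.598 -0.025 0.14 83.6
```

```text
t 1.9 p [0.5313 0.0924 0.2157] F [0.64 1.76 0.43] w 0.002 tips 0.019
row [-13.33   2.16   7.57] [ 0.1 -0.  26.8]
```

```bash
python3 -m handwheel '-13.3 2.2 7.5 0 0 26.8 0;-13.3 2.2 7.5 0 0 26.8 0;-13.3 2.2 7.5 0 0 26.8 0;-13.3 2.2 7.5 0 0 26.8 0;-13.3 2.2 7.5 0 0 26.8 0' >/dev/null
python3 go.py 0.598 -0.025 0.117 83.6
```

```text
t 2.52 p [ 0.5977 -0.0214  0.1408] F [ 0.17 -0.05  0.06] w -0.002 tips 0.019
row [-0.36  0.07  2.38] [ 0.  -0.1  0.3]
```

```bash
python3 -m handwheel '-0.2 0 1 0 0 0 0;-0.3 0 2 0 0 0 0;-0.3 0 2.4 0 0 0 0;-0.3 0 2.6 0 0 0 0;-0.3 0 2.7 0 0 0 0'; python3 -m handwheel '0 0 0.1 0 0 0 0;0 0 0.2 0 0 0 0;0 0 0.3 0 0 0 0;0 0 0.4 0 0 0 0;0 0 0.4 0 0 0 0'
```

```text
time: 3.15
eef_pos: [0.5975, -0.0257, 0.1134]
eef_rot: [[0.108, 0.994, 0.0], [0.994, -0.108, 0.0], [0.0, 0.0, -1.0]]
wrist_force: [-0.5, 0.4, 0.9]
gripper_width: 0.002
grip_force: 0.6
time: 3.78
eef_pos: [0.5979, -0.0259, 0.1096]
eef_rot: [[0.108, 0.994, 0.001], [0.994, -0.108, -0.0], [-0.0, 0.001, -1.0]]
wrist_force: [3.1, 1.1, 3.8]
gripper_width: 0.002
grip_force: 1.8
```

```bash
for i in 1; do python3 -m handwheel '0 0 0.1 0 0 0 0;0 0 0.2 0 0 0 0;0 0 0.3 0 0 0 0;0 0 0.3 0 0 0 0;0 0 0.3 0 0 0 0' | grep -E 'pos|force'; done; python3 -m handwheel '0 0 0.1 0 0 0 0;0 0 0.2 0 0 0 0;0 0 0.2 0 0 0 0;0 0 0.2 0 0 0 0;0 0 0.2 0 0 0 0'| grep -E 'pos|force'
```

```text
eef_pos: [0.5975, -0.026, 0.1068]
wrist_force: [1.6, 1.9, 6.8]
grip_force: 3.1
eef_pos: [0.5978, -0.0259, 0.1064]
wrist_force: [-0.8, 1.6, 16.0]
grip_force: 8.0
```

Stopped at about 16 N: the corner sank about 7 mm, so the cabinet rocks. I'll release it and move behind the wedge.

```bash
python3 -m handwheel '0 0 -1 0 0 0 0;0 0 -4 0 0 0 0;0 0 -7 0 0 0 0;6 0 -7 0 0 0 0;12 0 -7 0 0 0 0' >/dev/null; python3 go.py 0.638 0.187 0.06 83.6
```

```text
t 5.65 p [0.6094 0.0933 0.1741] F [ 0.4   1.22 -0.81] w 0.0 tips 0.019
row [ 9.64  1.82 11.4 ] [-0.1  0.1  0. ]
```

```bash
python3 - <<'E'
from h import *
c=snap('top'); 
cv2.imwrite('pics/top1c.png',cv2.resize(c['frame'][90:290,110:360,::-1],None,fx=3,fy=3,interpolation=2))
E
```

```text
(no output)
```

View pics/top1c.png

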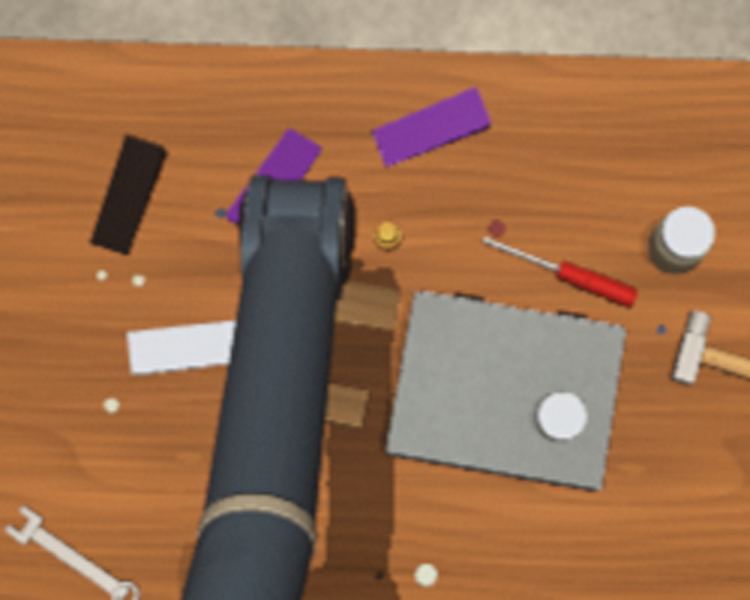

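The cabinet has settled back where it was, and the wedge and bystanders are unmoved. The space behind the wedge is clear.

```bash
python3 -m handwheel '6 1.8 0 0 0 0 0;9.6 1.8 0 0 0 0 0;9.6 1.8 6 0 0 0 0;9.6 1.8 11 0 0 0 0;9.6 1.8 12 0 0 0 0' >/dev/null; python3 -m handwheel '0 0 1 0 0 0 0;0 0 2 0 0 0 0;0 0 2.6 0 0 0 0;0 0 2.8 0 0 0 0;0 0 2.8 0 0 0 0' >/dev/null; python3 go.py 0.636 0.165 0.025 83.6
```

```text
t 6.95 p [0.6389 0.1871 0.0268] F [-0.1  -0.47  0.45] w 0.0 tips 0.019
row [-2.23 -0.05  0.18] [ 0.  -0.   0.2]
```

```bash
python3 -m handwheel '-1 0 0.1 0 0 0 0;-2 0 0.1 0 0 0 0;-2.4 0 0.1 0 0 0 0;-2.8 0 0.1 0 0 0 0;-3.2 -0.05 0.1 0 0 0 0'|grep -E 'pos|force'; python3 -m handwheel '-0.6 -0.1 0 0 0 0 0;-1.3 -0.2 0 0 0 0 0;-2 -0.3 0 0 0 0 0;-2.7 -0.4 0 0 0 0 0;-3.4 -0.5 0 0 0 0 0'|grep -E 'pos|force'
python3 - <<'E'
from h import *
for n in('top','side'):
    c=snap(n); cv2.imwrite(f'pics/{n}2c.png',cv2.resize(c['frame'][120:260,170:330,::-1],None,fx=4,fy=4,interpolation=2))
E
```

```text
eef_pos: [0.6349, 0.1554, 0.0255]
wrist_force: [0.3, 1.9, 1.5]
grip_force: 0.4
eef_pos: [0.6259, 0.1214, 0.0254]
wrist_force: [0.1, 0.8, 0.7]
grip_force: 0.4
```

View pics/top2c.png

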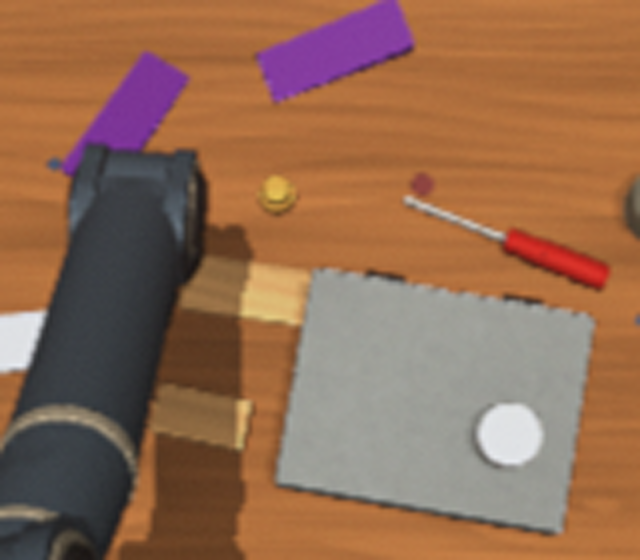

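View pics/side2c.png

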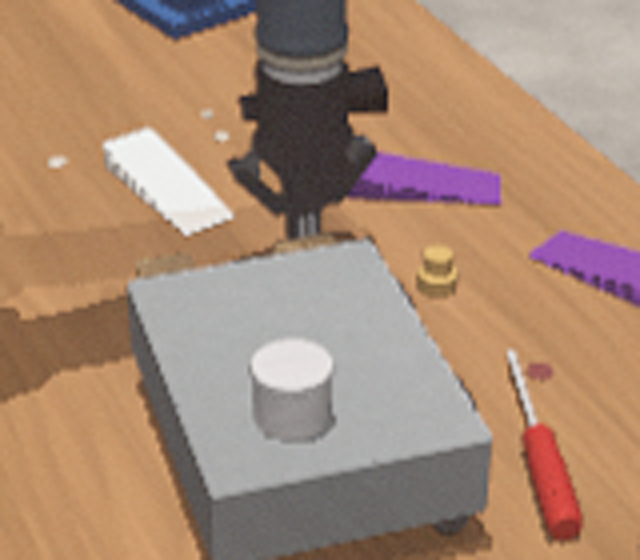

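The wedge's thin end is now under the cabinet edge, with its visible edges at crop (245,262)–(312,270) and (240,318)–(300,325). The cabinet and the bystanders haven't moved. I'll check the wedge's centre line against the foot.

```bash
python3 - <<'E'
from h import *
c=snap('top'); f=lambda x,y,z: ray(c,170+(x+.5)/4-.5,120+(y+.5)/4-.5,z)[:2]
u=np.array([f(247,263,.013),f(308,271,.008)]); l=np.array([f(240,318,.013),f(300,325,.008)])
print(u,l,np.degrees(np.arctan2(*(u[0]-u[1])[::-1])),np.degrees(np.arctan2(*(l[0]-l[1])[::-1])))
fx=lambda e,y: e[1,0]+(e[0,0]-e[1,0])*(y-e[1,1])/(e[0,1]-e[1,1])
print(fx(u,-.0246),fx(l,-.0246))
E
```

```text
[[ 0.63841678  0.05178814]
 [ 0.63353828 -0.00432695]] [[0.58720387 0.05639331]
 [0.58309445 0.00150201]] 85.03134726697269 85.71855975250112
0.6317757974192085 0.5811403319658207
```

```bash
python3 -m handwheel '-0.4 -0.1 0 0 0 0 0;-0.8 -0.2 0 0 0 0 0;-1.2 -0.3 0 0 0 0 0;-1.6 -0.4 0 0 0 0 0;-2 -0.5 0 0 0 0 0'|grep -E 'pos|force'; python3 -m handwheel '-0.1 0 0 0 0 0 0;-0.2 0 0 0 0 0 0;-0.3 -0.05 0 0 0 0 0;-0.4 -0.1 0 0 0 0 0;-0.5 -0.1 0 0 0 0 0'|grep -E 'pos|force'
```

```text
eef_pos: [0.6188, 0.1024, 0.0254]
wrist_force: [0.1, 0.0, -0.2]
grip_force: 0.2
eef_pos: [0.6173, 0.0978, 0.0254]
wrist_force: [0.4, -0.1, -0.7]
grip_force: 0.2
```

```bash
python3 -m handwheel '-0.1 0 0 0 0 0 0;-0.2 0 0 0 0 0 0;-0.3 0 0 0 0 0 0;-0.4 -0.1 0 0 0 0 0;-0.5 -0.1 0 0 0 0 0'|grep -E 'pos|force'; python3 -m handwheel '-0.1 0 0 0 0 0 0;-0.2 0 0 0 0 0 0;-0.3 0 0 0 0 0 0;-0.3 0 0 0 0 0 0'|grep -E 'pos|force'
```

```text
eef_pos: [0.6159, 0.094, 0.0254]
wrist_force: [0.2, 4.4, -0.3]
grip_force: 1.9
eef_pos: [0.6158, 0.0919, 0.0255]
wrist_force: [0.6, 7.0, 0.2]
grip_force: 3.1
```

Resistance reached 7 N at about 30 mm past the foot, so the wedge is snug. I'll back off and press again.

```bash
python3 -m handwheel '1.5 0 0 0 0 0 0;3 0 -1 0 0 0 0;3 0 -6 0 0 0 0;3 0 -11.5 0 0 0 0;0 0 -11.5 0 0 0 0'>/dev/null; python3 go.py 0.598 -0.025 0.12 83.6
```

```text
t 11.35 p [0.619  0.0932 0.1459] F [ 0.77 -1.35 -0.63] w 0.002 tips 0.019
row [-11.99  -0.9    2.53] [ 0.6 -0.2  0.5]
```

```bash
python3 -m handwheel '-6 -0.5 0 0 0 0 0;-11.9 -0.9 0 0 0 0 0;-11.9 -0.9 1 0 0 0 0;-11.9 -0.9 2 0 0 0 0;-11.9 -0.9 2.5 0 0 0 0'|grep -E 'pos|force'; python3 -m handwheel '0 0 0.1 0 0 0 0;0 0 0.2 0 0 0 0;0 0 0.3 0 0 0 0;0 0 0.4 0 0 0 0;0 0 0.5 0 0 0 0'|grep -E 'pos|force'
```

```text
eef_pos: [0.5937, -0.0253, 0.1145]
wrist_force: [0.3, 0.3, -0.6]
grip_force: 0.0
eef_pos: [0.5942, -0.0259, 0.1133]
wrist_force: [-7.8, 2.9, 23.4]
grip_force: 11.6
```

```bash
python3 -m handwheel '0 0 -0.1 0 0 0 0;0 0 -0.2 0 0 0 0;0 0 -0.2 0 0 0 0;0 0 -0.2 0 0 0 0;0 0 -0.2 0 0 0 0'|grep -E 'pos|force'
python3 - <<'E'
from h import *
for n in('top','side'):
    c=snap(n); cv2.imwrite(f'pics/{n}3c.png',cv2.resize(c['frame'][120:260,170:330,::-1],None,fx=4,fy=4,interpolation=2))
E
```

```text
eef_pos: [0.594, -0.026, 0.1136]
wrist_force: [-2.4, 2.8, 7.7]
grip_force: 3.9
```

View pics/top3c.png

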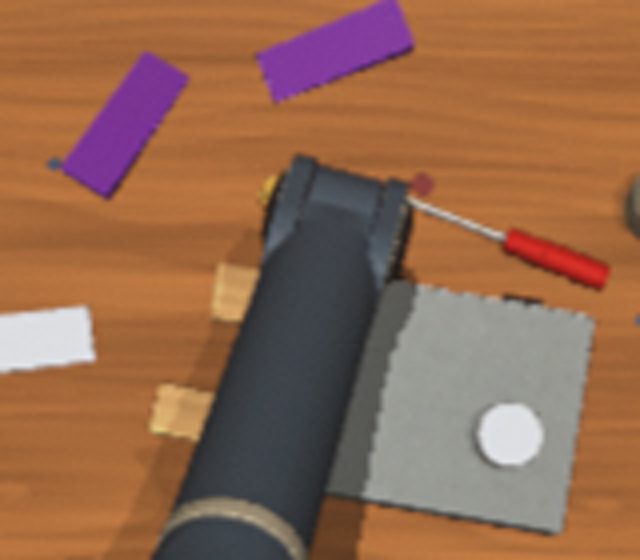

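View pics/side3c.png

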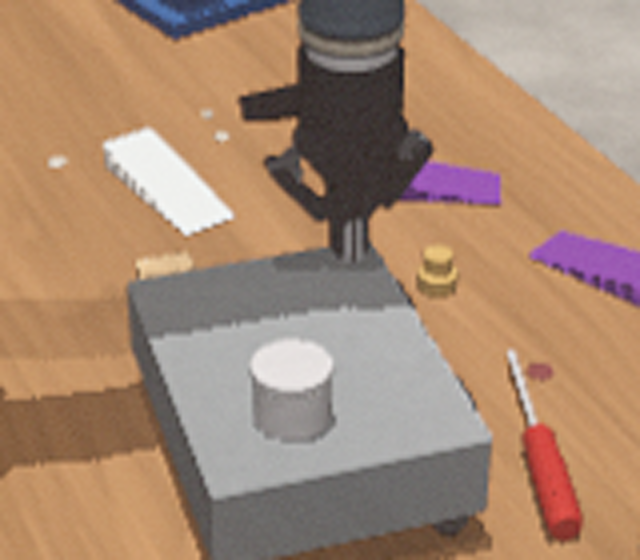

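```bash
python3 -m handwheel '0 0 0.05 0 0 0 0;0 0 0.05 0 0 0 0;0 0 0.05 0 0 0 0;0 0 0.05 0 0 0 0;0 0 0.05 0 0 0 0'|grep -E 'pos|force'
python3 - <<'E'
from h import *
c=snap('top'); f=lambda x,y,z: ray(c,170+(x+.5)/4-.5,120+(y+.5)/4-.5,z)[:2]
a=f(220,263,.025);b=f(212,318,.025);a2=f(258,268,.02);b2=f(245,322,.02)
F=np.array([.5978,-.0246]);m=(a+b)/2
for ax in (np.array([np.cos(t),np.sin(t)]) for t in np.radians([83.6,85.5])):
    d=F-m; print(a,b,'foot in wedge x',d@ax+.07,'y',d@np.array([-ax[1],ax[0]]))
print(np.degrees(np.arctan2(*(a-a2)[::-1])))
E
```

```text
eef_pos: [0.5941, -0.0261, 0.1136]
wrist_force: [-3.7, 3.1, 10.5]
grip_force: 5.3
[0.63546597 0.07580516] [0.5846339  0.08116275] foot in wedge x -0.03380701538931305 y 0.0006829348682548756
[0.63546597 0.07580516] [0.5846339  0.08116275] foot in wedge x -0.0337273011197335 y 0.004124299514764673
85.56083374312193
```

The foot sits 36 mm along the wedge and within about 4 mm of its centre line. The press is steady at 10.5 N with no sinking, so I'm handing in.

```bash
python3 -c "
from station import r
print(r.sign_off())"
```

```text
the job is handed in; nothing more can be done
None
```

I handed the job in with the wedge snug about 36 mm under the short foot and the fingers still pressing the top at 10.5 N. The cabinet no longer sinks there and hasn't moved in the pictures; the hand-in gave no verdict.

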